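Set the bean selector to the third well

TASK

The coffee counter's bean selector stands in neutral. With a fingertip, push the knob of its lever along the cross channel of the gate to the right (as seen from the robot), then push it away from the robot, fully home into the third forward slot (the rightmost), so that beans come from the third well. Never grip the knob, keep the lever out of all the other slots, and leave the bottle, jug and cup where they are.

Things in the scene. Friction and masses are not known exactly. Their poses are not given: they have to be found in the camera images.
- selector: Fixed black box, 114 mm high, 260 wide, 270 deep, turned up to 0.35 rad. Origin on the counter below the gate's centre; x points forward (away from the robot), y to the robot's left. It reaches 90 mm back, 180 mm forward, 130 mm to each side. Three bean wells with small posts, up to 138 mm above the counter, stand in a row across it, 125 mm forward of the origin.
- gate_centre (a point): Centre of the gate, on top of its 92 x 112 mm steel plate, 120 mm above the counter; selector's axes. The cross channel runs along y through it. Lanes at y = +28 (first), 0 (second), -28 mm (third), each with a forward (+x) and a rear (-x) slot reaching 36 mm from the channel's middle. Channel and slots are 15 mm wide; the corners between slots are round (radius 6.5 mm).
- knob (a point): Centre of the lever's knob, a dark wooden block 36 mm square in plan, 32 mm high, on a 10 mm steel stem; upright it has the selector's axes and is 180 mm above the counter. It tilts with the lever about lever_pivot, 130 mm away. It moves about 50 mm from lane to lane and 46 mm from channel to slot end, and sinks 9 mm by the third lane, 17 mm by the end of the third slot.
- lever_pivot (a point): Fixed point the lever turns about, 70 mm below gate_centre, with the selector's axes. At angles a (across) and f (forward) the knob's centre lies 130 mm x (sin f, -sin a cos f, cos a cos f) from it.
- across (a joint): Sideways angle of the lever, rad: 0 upright in the second lane, growing to the robot's right (selector -y); first lane -0.38, third lane +0.38, end of the channel about 0.40 either way. It moves against friction, about 2 N at the knob, and stays where it is left. It starts between the first and second lanes.
- forward (a joint): Fore-and-aft angle of the lever, rad: 0 in the cross channel, growing forward (selector +x, away from the robot); +0.36 (a firm stop) at the end of a forward slot, -0.36 at the end of a rear one. Between the slots it has only about 0.04 of play. Friction about 2 N at the knob; it stays where it is left.
- knob_near: The half of the knob with its rear face (towards the robot) and its left face (the robot's left); origin at the knob's centre.
- knob_far: The other half of the knob, with its forward face and its right face; origin at the knob's centre. Fingers pressing on both halves at once count as gripping.
- bottle: Bystander: clear glass bottle, 72 mm across, 200 mm high, standing on the counter to the left of the selector; origin at the centre of its underside.
- jug: Bystander: steel milk jug, 76 mm across, 95 mm high, with a handle, on the counter to the right of the selector; origin at the centre of its underside.
- cup: Bystander: white cup, 64 mm across, 55 mm high, with a handle, on the counter in front of the selector's left corner; origin at the centre of its underside.

How it is judged:
On the way:
1. the lever has been pushed across the channel to the third lane, not yet forward (value of joint across above 0.3 rad and value of joint forward between -0.15 and 0.15 rad).
At the end, for the whole second after the job is handed in: The lever rests in the third forward slot, home to within 0.05 rad of the slot's end (forward above 0.31, across above 0.32), and the bottle, jug and cup stand within 30 mm of where they were (value of joint across above 0.32 rad and value of joint forward above 0.31 rad and velocity of joint across between -0.05 and 0.05 rad/s and velocity of joint forward between -0.05 and 0.05 rad/s and distance of each of bottle, jug, cup from where it was at the start of the episode below 0.03 m); the robot touches nothing.
It fails at once if the lever enters the first or second forward slot (more than 0.2 rad) (value of joint forward above 0.2 rad and value of joint across below 0.25 rad).
It fails at once if the lever enters a rear slot (more than 0.2 rad) (value of joint forward below -0.2 rad).
It fails at once if the knob is gripped: the fingers press on opposite sides of it at once (over 3 N each) (contact force between the fingers and knob_near above 3 N and contact force between the fingers and knob_far above 3 N).
It fails at once if a bystander is shifted by over 30 mm, lifted or tipped (distance of any of bottle, jug, cup from where it was at the start of the episode above 0.03 m or angle between any of bottle, jug, cup's own z axis and vertical above 0.35 rad).
It also fails if it takes over 42 s, if anything falls off the work surface, if the arm or the gripper's body presses on something with over 40 N, if the wrist force passes 120 N, or if a joint passes its speed limit or range.

ROBOT

A 7-joint arm with a two-finger parallel gripper is mounted at the origin on the work surface. World frame = base frame: x ahead of the robot, y to its left, z up, the work surface at z = 0. Lengths are in m, angles in rad, forces in N, time in s.
With the tool pointing down it reaches from about 0.4 to 0.875 m from the base axis. Payload 19.3 kg.
Tool frame: the origin (TCP) lies on the centre line of the jaws, within the pads' length; the fingertips stand 14 mm ahead of it and the grasp point (between the pads) lies 5 mm behind it; x points along the fingers, y is the direction in which the jaws open and shut, and the axes are right-handed (so a half turn about x gives the same grasp; the last joint's range is limited). The gripper opens to 85 mm and grips with 20 to 120 N. Pads are 22 mm wide; open, the fingers measure 114 mm over their backs; the gripper's body (76 mm by 85 mm) begins 54 mm behind the grasp point. The pads swing forward as they close: fully open they stand 13 mm farther back than shut.
Start: joints at [-1.317, 0.521, -0.036, 1.599, 0.021, 1.021, -0.113], TCP at [0.199, 0.593, 0.245] pointing down, gripper open.
Joint ranges: [-2.91, 2.91], [-0.3, 2.13], [-1.5, 1.42], [0.17, 2.43], [-1.26, 4.41], [0.16, 1.93], [-2.52, 2.52]. Speed limits (rad/s): [1.89, 1.89, 2.39, 2.39, 3.01, 3.01, 3.01].

INTERFACE

Orientations are given as [roll, pitch, yaw] about the fixed x, y, z axes, in that order (R = Rz(yaw) Ry(pitch) Rx(roll)).
In Python, from workcell import monitor, optics, bot gives the robot as it stands.
- The arm moves only by the tool arm_command, never from a script. Its arguments are lists of equal length, an entry for each row: "delta_pos": the shift along the tool's x, y, z as a fraction of full scale, a list of three; "rotation": the turn, a rotation vector about the tool's x, y, z as a fraction of full scale, a list of three. In form: {"delta_pos": [[dx, dy, dz], ...], "rotation": [[wx, wy, wz], ...]}. A call has 1 to 10 rows; each row shifts and turns the pose as measured when the row begins, along the tool's axes as they then stand; what a row does not reach is not made up. Full scale, the value 1, is 30 mm for a shift and 6 degrees for a turn. A row lasts 1/10 s, in which the tool goes at most 50 mm and 8.59 degrees, less where a joint would pass 70% of its speed; a pose out of reach is approached as far as the arm can. A call with a number of a shift or a turn outside -1 to 1 is refused whole. A call with a gripper value outside its range is refused whole. "gripper" is the closure, from -1 (fully open) to 1 (shut), so that 0 is half open, set as the call begins (left out, the last holds). The fingers move at their own pace and stop on an object; "grip_force" is the grip in N (left out, the last holds). Time passes only in rows, so rows that do not move let the fingers close. It gives the time, the measured TCP pose, the force and the opening at its end, in the units of the state.
- monitor.observe(): the state, without advancing time (a new reading comes with each control period).
- optics.grab_frame(name): name is "side" or "top"; returns the picture (384x512x3 uint8, red, green, blue); there is no depth.
- optics.camera_params(name): a dict with "fx", "fy", "cx", "cy" (pixels), "origin" and "rotation" of the camera in the world. Camera axes: x right, y down, z forward; pixel columns grow to the right and rows downward; lengths in m; the calibration is good to about 2 mm. A picture is of the moment at which its call begins. camera_params takes no time and is no camera call.
- bot.job_done(): hands the job in, once; it reports no verdict.
The state is a dict: "clock": time; "qpos": joint angles; "qd": joint speeds; "joint_efforts": joint torques, N m; "position": TCP position; "tool_rot": TCP orientation; "force": force on the tool from outside, world axes, zero at the start; "moment": the same for the moment, N m; "grip_width": finger opening in m.
Only numpy, scipy, OpenCV 4.12 (cv2) and the standard library are available. Lean on these libraries where they do the work, as an engineer would, in place of code of your own. Each camera call takes 0.05 s, during which the arm holds its last target. There are 200 camera calls.

## Working session

There is one attempt and no reset: what is moved stays moved. The work goes in short steps, Python scripts to look and compute and a tool call to move; the robot and the scene stay as the last step left them, time stands still between calls to the robot, and variables do not carry over. Pictures are saved under pics/ and viewed, about 8 in all and at most 12, crops included, and the job is handed in when it is done.

Besides the shell and the picture viewer there is one more tool, called in YAML: its name, and indented under it one key for each argument. arm_command: Moves the arm, as the interface text tells. Its arguments: {"type":"object","properties":{"delta_pos":{"type":"array","items":{"type":"array","items":{"type":"number"}}},"rotation":{"type":"array","items":{"type":"array","items":{"type":"number"}}},"gripper":{"type":"number"},"grip_force":{"type":"number"}},"required":["delta_pos","rotation"]}

```bash
mkdir -p pics; python3 - <<'E'
from workcell import monitor, optics, bot
import cv2,numpy as np
np.set_printoptions(precision=4,suppress=True)
print(monitor.observe())
for n in("top","side"):
    im=optics.grab_frame(n); cv2.imwrite(f"pics/{n}0.png",im[:,:,::-1]); print(n,optics.camera_params(n))
a=[cv2.imread(f"pics/{n}0.png") for n in("top","side")]
E
```

```text
{'clock': 0.0, 'qpos': array([-1.3172,  0.522 , -0.0364,  1.6   ,  0.0212,  1.0211, -0.1128]), 'qd': array([-0.0027, -0.0001,  0.0032,  0.001 , -0.001 , -0.002 , -0.002 ]), 'joint_efforts': array([  0.0002, -92.7088,   1.98  , -36.9964,   0.0178,   0.0077,
         0.    ]), 'position': array([0.1988, 0.5922, 0.2447]), 'tool_rot': array([-1.4987,  1.5697, -1.8225]), 'force': array([0.1392, 0.2812, 0.0447]), 'moment': array([-0.0417, -0.025 ,  0.0482]), 'grip_width': 0.08568993112913323}
top {'fx': 376.8247769370675, 'fy': 376.8247769370675, 'cx': 258.0482943560987, 'cy': 182.05557620663785, 'origin': array([0.3852, 0.0512, 0.9579]), 'rotation': array([-2.9531, -0.0425, -1.5916])}
side {'fx': 485.2444989738842, 'fy': 485.2444989738842, 'cx': 258.9852767570358, 'cy': 182.61523050492508, 'origin': array([ 0.0107, -0.5291,  0.8952]), 'rotation': array([-2.3626,  0.0154, -0.7396])}
```

View pics/top0.png

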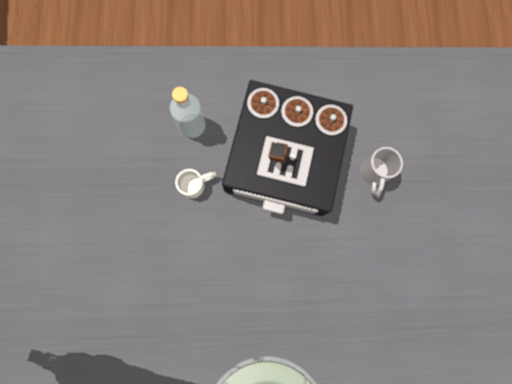

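View pics/side0.png

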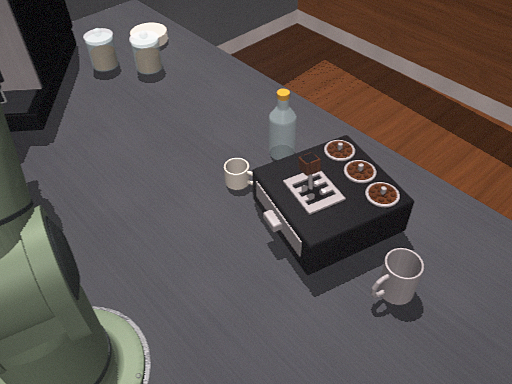

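The selector is at about (290,150) in the top view, turned clockwise. The bottle is on the left, the cup at the front left and the jug on the right. Next I'll enlarge both views.

```bash
python3 - <<'E'
import cv2,numpy as np
a=cv2.imread("pics/top0.png")[75:220,215:360]; b=cv2.imread("pics/side0.png")[130:275,245:425]
a=cv2.resize(a,(580,580),interpolation=3); b=cv2.resize(b,None,fx=4,fy=4,interpolation=3)
cv2.imwrite("pics/a.png",a);cv2.imwrite("pics/b.png",b)
E
cat > h.py <<'E'
import numpy as np
from workcell import monitor, optics
from scipy.spatial.transform import Rotation as Ro
np.set_printoptions(precision=4,suppress=True)
def ray(n,u,v):
    c=optics.camera_params(n); R=Ro.from_euler('xyz',c['rotation']).as_matrix()
    return np.array(c['origin']),R@np.array([(u-c['cx'])/c['fx'],(v-c['cy'])/c['fy'],1])
def atz(n,u,v,z):
    o,d=ray(n,u,v); return o+d*(z-o[2])/d[2]
def proj(n,p):
    c=optics.camera_params(n); R=Ro.from_euler('xyz',c['rotation']).as_matrix()
    q=R.T@(np.array(p)-c['origin']); return np.array([c['fx']*q[0]/q[2]+c['cx'],c['fy']*q[1]/q[2]+c['cy']])
E
```

```text
(no output)
```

View pics/a.png

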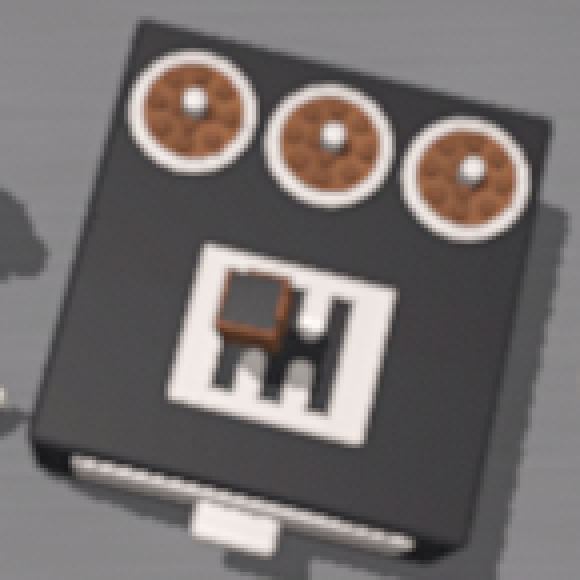

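View pics/b.png

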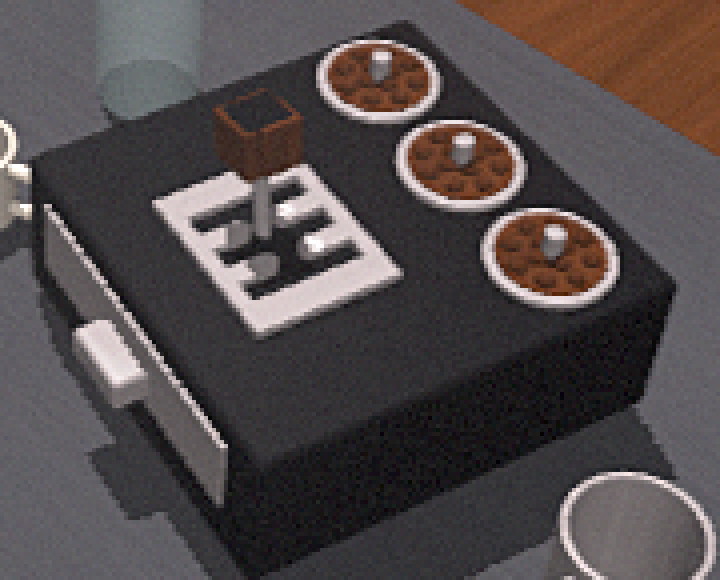

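```bash
python3 - <<'E'
from h import *
A=lambda u,v:(215+u/4,75+v/4)
B=lambda u,v:(245+u/4,130+v/4)
P=[atz('top',*A(*q),.12)[:2] for q in((205,243),(397,290),(364,445),(168,400))]
Q=[atz('side',*B(*q),.12)[:2] for q in((305,165),(402,272),(260,335),(152,203))]
for X in(P,Q):
    X=np.array(X); print(X,X.mean(0),[np.linalg.norm(X[i]-X[i-1]) for i in range(4)])
    d=X[0]+X[1]-X[2]-X[3]; e=X[0]+X[3]-X[1]-X[2]; print('yaw',np.arctan2(d[1],d[0]),np.arctan2(-e[0],e[1]))
L=atz('top',*A(138,20),.114);R=atz('top',*A(552,120),.114);print('box',L,R,np.linalg.norm(L-R),np.arctan2(-(L-R)[0],(L-R)[1]))
W=[atz('top',*A(*q),.138) for q in((195,98),(334,135),(472,168))];print('posts',W)
print('knob top',atz('top',*A(255,300),.195),'side',atz('side',*B(258,112),.195))
for n,u,v,z in(('top',180,94,.2),('top',385,163,.095),('top',190,184,.055)):print(atz(n,u,v,z))
E
```

```text
[[ 0.6536 -0.0092]
 [ 0.6244 -0.1201]
 [ 0.5333 -0.0967]
 [ 0.5607  0.0142]] [ 0.593  -0.0529] [np.float64(0.09575402109304561), np.float64(0.11471677713459158), np.float64(0.09402662805220567), np.float64(0.11429564631625488)]
yaw -0.248947359638595 -0.2500988349831305
[[ 0.6464 -0.0263]
 [ 0.6229 -0.1188]
 [ 0.534  -0.0973]
 [ 0.5611  0.0118]] [ 0.5911 -0.0577] [np.float64(0.09338300149770859), np.float64(0.09543270634755535), np.float64(0.09148886750109404), np.float64(0.11241129263383733)]
yaw -0.3293317433396947 -0.24651514445621453
box [0.7955 0.0273 0.114 ] [ 0.731  -0.2203  0.114 ] 0.2558042291823909 -0.2548191699739845
posts [array([ 0.7353, -0.0042,  0.138 ]), array([ 0.7124, -0.0842,  0.138 ]), array([ 0.6919, -0.1637,  0.138 ])]
knob top [ 0.5982 -0.0293  0.195 ] side [ 0.5968 -0.0303  0.195 ]
[0.7218 0.1779 0.2   ]
[ 0.5917 -0.2938  0.095 ]
[0.554  0.1741 0.055 ]
```

```bash
cat >> h.py <<'E'
G=np.array([.5925,-.053,0]); yaw=-.25
S=Ro.from_euler('z',yaw).as_matrix()
def st():
    s=monitor.observe(); T=Ro.from_euler('xyz',s['tool_rot']).as_matrix(); return s,T
def goto(psel, want=None):
    """report needed shift in tool axes (units of 30mm) to reach selector point psel"""
    s,T=st(); p=s['position']; w=G+S@np.array(psel)
    print('t',s['clock'],'sel',S.T@(p-G)*1e3,'F_sel',S.T@s['force'],'grip',s['grip_width'])
    print('tool in sel:',(S.T@T).round(3).tolist()); print('delta rows',T.T@(w-p)/.03)
    if want is not None: print('rot/6deg',Ro.from_matrix(T.T@S@want).as_rotvec()/np.radians(6))
E
python3 - <<'E'
from h import *
for s in(1,-1):
  # tool x down; y along +-sel x ; or +-sel y
  for y in([s,0,0],[0,s,0]):
    x=np.array([0,0,-1.]); W=np.column_stack([x,y,np.cross(x,y)]); print(y); goto([0,.10,.25],W)
print(monitor.observe()['qpos'])
E
```

```text
[1, 0, 0]
t 0.1 sel [-541.1118  527.7844  244.8079] F_sel [ 0.2083  0.1077 -0.6527] grip 0.08572760081505261
tool in sel: [[-0.0, 0.074, 0.997], [-0.001, 0.997, -0.074], [-1.0, -0.001, 0.0]]
delta rows [ -0.159  -12.8914  19.039 ]
rot/6deg [14.2955  0.0076  0.0073]
[0, 1, 0]
t 0.1 sel [-541.1118  527.7844  244.8079] F_sel [ 0.2083  0.1077 -0.6527] grip 0.08572760081505261
tool in sel: [[-0.0, 0.074, 0.997], [-0.001, 0.997, -0.074], [-1.0, -0.001, 0.0]]
delta rows [ -0.159  -12.8914  19.039 ]
rot/6deg [-0.7045  0.0002  0.0096]
[-1, 0, 0]
t 0.1 sel [-541.1118  527.7844  244.8079] F_sel [ 0.2083  0.1077 -0.6527] grip 0.08572760081505261
tool in sel: [[-0.0, 0.074, 0.997], [-0.001, 0.997, -0.074], [-1.0, -0.001, 0.0]]
delta rows [ -0.159  -12.8914  19.039 ]
rot/6deg [-15.7045  -0.0075   0.0078]
[0, -1, 0]
t 0.1 sel [-541.1118  527.7844  244.8079] F_sel [ 0.2083  0.1077 -0.6527] grip 0.08572760081505261
tool in sel: [[-0.0, 0.074, 0.997], [-0.001, 0.997, -0.074], [-1.0, -0.001, 0.0]]
delta rows [ -0.159  -12.8914  19.039 ]
rot/6deg [29.2955  0.0147 -0.0003]
[-1.3172  0.5219 -0.0363  1.5999  0.0212  1.0211 -0.1128]
```

arm_command:
  delta_pos:
    - [0,-0.65,0.95]
    - [0,-0.65,0.95]
    - [0,-0.65,0.95]
    - [0,-0.65,0.95]
    - [0,-0.65,0.95]
    - [0,-0.65,0.95]
    - [0,-0.65,0.95]
    - [0,-0.65,0.95]
    - [0,-0.65,0.95]
    - [0,-0.65,0.95]
  rotation:
    - [-0.07,0,0]
    - [-0.07,0,0]
    - [-0.07,0,0]
    - [-0.07,0,0]
    - [-0.07,0,0]
    - [-0.07,0,0]
    - [-0.07,0,0]
    - [-0.07,0,0]
    - [-0.07,0,0]
    - [-0.07,0,0]
  gripper: 1
  grip_force: 30

```text
clock: 1.1
position: [0.4194, 0.3164, 0.2418]
tool_rot: [-2.13, 1.565, -2.369]
force: [0.9, 0.6, 0.8]
grip_width: 0.0001
```

```bash
cat > g.py <<'E'
from h import *
import sys
x=np.array([0,0,-1.]);y=np.array([0,1.,0]); goto(np.array([float(v) for v in sys.argv[1:4]])/1e3,np.column_stack([x,y,np.cross(x,y)]))
E
python3 g.py 0 100 250
```

```text
t 1.1 sel [-259.1187  315.1088  241.8344] F_sel [0.6931 0.8305 0.7772] grip 0.0001297429816030627
tool in sel: [[-0.003, -0.011, 1.0], [-0.005, 1.0, 0.011], [-1.0, -0.005, -0.003]]
delta rows [-0.2625 -7.265   8.5581]
rot/6deg [ 0.1036 -0.0301  0.0487]
```

arm_command:
  delta_pos:
    - [0,-0.75,0.9]
    - [0,-0.75,0.9]
    - [0,-0.75,0.9]
    - [0,-0.75,0.9]
    - [0,-0.75,0.9]
    - [0,-0.75,0.9]
    - [0,-0.75,0.9]
    - [0,-0.75,0.9]
    - [0,-0.75,0.9]
    - [0,-0.75,0.9]
  rotation:
    - [0.02,0,0]
    - [0.02,0,0]
    - [0.02,0,0]
    - [0.02,0,0]
    - [0.02,0,0]
    - [0,0,0]
    - [0,0,0]
    - [0,0,0]
    - [0,0,0]
    - [0,0,0]

```text
clock: 2.1
position: [0.6325, 0.0191, 0.2402]
tool_rot: [-2.318, 1.561, -2.567]
force: [0.3, 0.2, 0.1]
grip_width: 0.0003
```

```bash
python3 g.py 0 90 170
```

```text
t 2.1 sel [ 20.9365  79.7217 240.1558] F_sel [0.2744 0.2522 0.0965] grip 0.0002683528364441155
tool in sel: [[-0.006, -0.001, 1.0], [-0.007, 1.0, 0.001], [-1.0, -0.007, -0.006]]
delta rows [ 2.3405  0.3597 -0.6824]
rot/6deg [ 0.011  -0.0615  0.0664]
```

arm_command:
  delta_pos:
    - [0,0.36,-0.68]
    - [0.6,0,0]
    - [0.6,0,0]
    - [0.6,0,0]
    - [0.5,0,0]
  rotation:
    - [0,-0.06,0.06]
    - [0,0,0]
    - [0,0,0]
    - [0,0,0]
    - [0,0,0]

```text
clock: 2.6
position: [0.6174, 0.028, 0.1688]
tool_rot: [-0.846, 1.568, -1.103]
force: [0.4, -0.2, 0.4]
grip_width: 0.0002
```

```bash
python3 g.py 0 56 170; python3 - <<'E'
from h import *
import cv2
a=optics.grab_frame('top')[75:220,215:360,::-1];b=optics.grab_frame('side')[100:245,235:380,::-1]
cv2.imwrite('pics/c.png',cv2.resize(np.hstack([a,b]),None,fx=2.75,fy=2.75,interpolation=3))
E
```

```text
t 2.6 sel [  4.0622  84.6825 168.816 ] F_sel [ 0.4277 -0.1311  0.3915] grip 0.00018641581017321768
tool in sel: [[0.002, 0.007, 1.0], [-0.002, 1.0, -0.007], [-1.0, -0.002, 0.002]]
delta rows [-0.0376 -0.9571 -0.1284]
rot/6deg [-0.069   0.019   0.0216]
```

View pics/c.png

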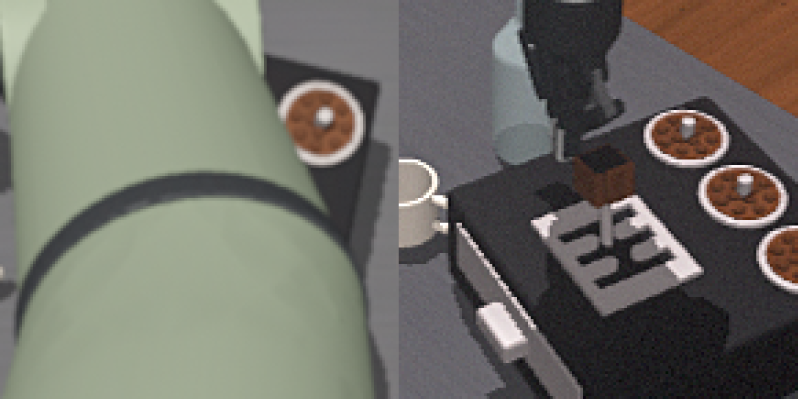

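arm_command:
  delta_pos:
    - [0,-0.2,-0.13]
    - [0,-0.2,0]
    - [0,-0.2,0]
    - [0,-0.2,0]
    - [0,-0.2,0]
    - [0,-0.2,0]
  rotation:
    - [-0.07,0,0]
    - [0,0,0]
    - [0,0,0]
    - [0,0,0]
    - [0,0,0]
    - [0,0,0]

```text
clock: 3.3
position: [0.6041, -0.008, 0.1713]
tool_rot: [-0.465, 1.568, -0.713]
force: [0.3, 2.1, 1.3]
grip_width: 0.0
```

```bash
python3 g.py 0 -10 170
```

```text
t 3.3 sel [  0.1205  46.4762 171.2563] F_sel [-0.1981  2.105   1.3317] grip 1.5653580333980623e-06
tool in sel: [[0.003, -0.001, 1.0], [-0.001, 1.0, 0.001], [-1.0, -0.001, 0.003]]
delta rows [ 0.0446 -1.8825 -0.0069]
rot/6deg [0.0137 0.0281 0.014 ]
```

arm_command:
  delta_pos:
    - [0.1,-0.2,0]
    - [0.1,-0.2,0]
    - [0,-0.2,0]
    - [0,-0.2,0]
    - [0,-0.2,0]
    - [0,-0.2,0]
  rotation:
    - [0,0,0]
    - [0,0,0]
    - [0,0,0]
    - [0,0,0]
    - [0,0,0]
    - [0,0,0]

```text
clock: 3.9
position: [0.6016, -0.0429, 0.1731]
tool_rot: [0.356, 1.55, 0.109]
force: [-0.1, 2.3, 2.6]
grip_width: 0.0004
```

```bash
python3 g.py 0 -10 168; python3 - <<'E'
from h import *
import cv2
b=optics.grab_frame('side')[100:245,235:380,::-1]
cv2.imwrite('pics/d.png',cv2.resize(b,None,fx=4,fy=4,interpolation=3))
E
```

```text
t 3.9 sel [  6.2969  11.982  173.0977] F_sel [-0.7013  2.2358  2.59  ] grip 0.00043970533297549866
tool in sel: [[0.02, -0.003, 1.0], [0.007, 1.0, 0.003], [-1.0, 0.007, 0.02]]
delta rows [ 0.1603 -0.7332 -0.2156]
rot/6deg [ 0.032   0.1889 -0.0705]
```

View pics/d.png

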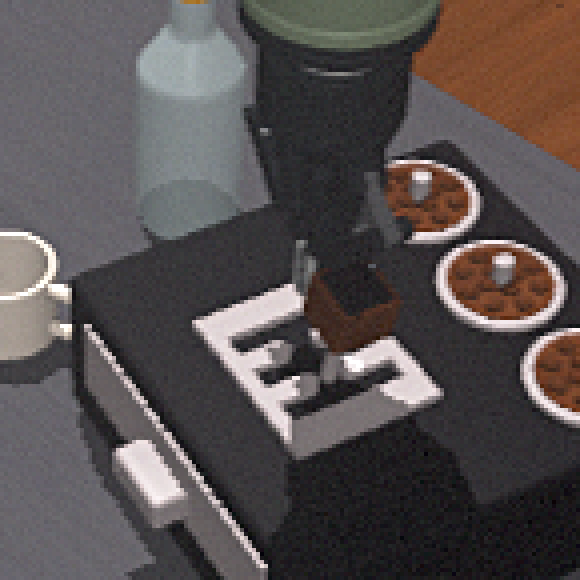

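arm_command:
  delta_pos:
    - [0.2,-0.2,-0.2]
    - [0.1,-0.2,-0.05]
    - [0.05,-0.2,-0.03]
    - [0.05,-0.2,-0.03]
  rotation:
    - [0.03,0.19,-0.07]
    - [0,0,0]
    - [0,0,0]
    - [0,0,0]

```text
clock: 4.35
position: [0.5877, -0.0667, 0.1616]
tool_rot: [-0.269, 1.568, -0.521]
force: [8.8, 26.5, 14.4]
grip_width: -0.0001
```

```bash
python3 g.py 0 -12 168; python3 - <<'E'
from h import *
import cv2
b=optics.grab_frame('side')[100:245,235:380,::-1]
cv2.imwrite('pics/e.png',cv2.resize(b,None,fx=4,fy=4,interpolation=3))
E
```

```text
t 4.35 sel [ -1.2171 -14.4819 161.6448] F_sel [ 1.9443 27.8376 14.3998] grip -8.668144760047846e-05
tool in sel: [[0.003, 0.001, 1.0], [-0.001, 1.0, -0.001], [-1.0, -0.001, 0.003]]
delta rows [-0.2118  0.0826  0.041 ]
rot/6deg [-0.0122  0.0246  0.0068]
```

View pics/e.png

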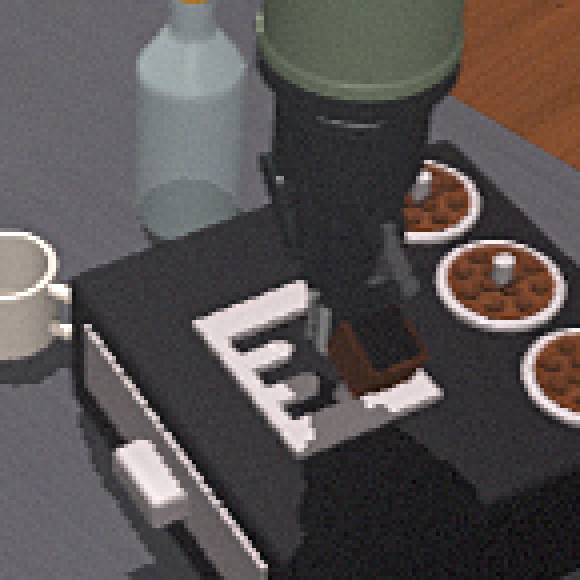

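arm_command:
  delta_pos:
    - [0,0.5,0]
    - [0,0.5,0]
    - [0,0.2,-0.5]
    - [0,0,-0.7]
    - [0,0,-0.7]
    - [0,-0.6,-0.1]
    - [0,-0.7,0]
    - [0,-0.5,0]
  rotation:
    - [0,0,0]
    - [0,0,0]
    - [0,0,0]
    - [0,0,0]
    - [0,0,0]
    - [0,0,0]
    - [0,0,0]
    - [0,0,0]

```text
clock: 5.2
position: [0.5213, -0.0627, 0.1577]
tool_rot: [-2.78, 1.564, -3.024]
force: [-1.2, 0.2, 0.4]
grip_width: -0.0003
```

```bash
python3 g.py -35 -46 161; python3 - <<'E'
from h import *
import cv2
b=optics.grab_frame('side')[100:245,235:380,::-1]
cv2.imwrite('pics/f.png',cv2.resize(b,None,fx=4,fy=4,interpolation=3))
E
```

```text
t 5.2 sel [-66.5636 -27.0414 157.6966] F_sel [-1.2232 -0.0639  0.4321] grip -0.0002533776981609957
tool in sel: [[-0.006, -0.006, 1.0], [-0.002, 1.0, 0.006], [-1.0, -0.002, -0.006]]
delta rows [-0.1152 -0.6387  1.0475]
rot/6deg [ 0.0588 -0.0598  0.0228]
```

View pics/f.png

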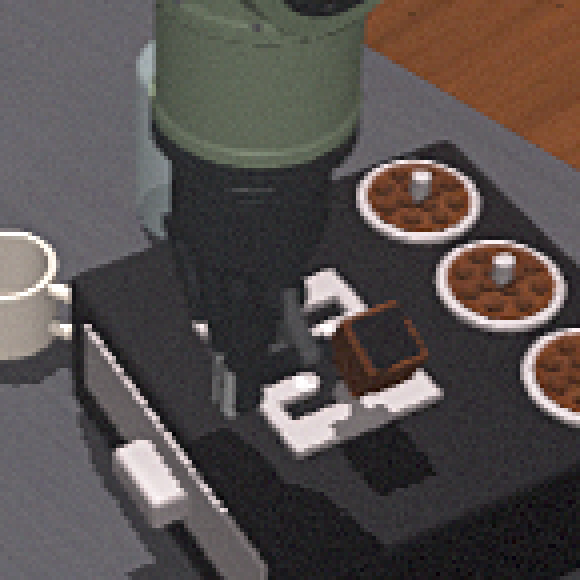

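arm_command:
  delta_pos:
    - [-0.1,-0.4,0]
    - [0,-0.35,0]
    - [0,0,0.4]
    - [0,0,0.4]
    - [0,0,0.25]
    - [0,0,0.25]
    - [0,0,0.25]
  rotation:
    - [0.06,-0.06,0.02]
    - [0,0,0]
    - [0,0,0]
    - [0,0,0]
    - [0,0,0]
    - [0,0,0]
    - [0,0,0]

```text
clock: 5.95
position: [0.5617, -0.1027, 0.1606]
tool_rot: [-2.096, 1.569, -2.351]
force: [-2.5, 0.5, 1.6]
grip_width: 0.0001
```

```bash
python3 g.py 12 -48 161
```

```text
t 5.95 sel [-17.6006 -55.746  160.6445] F_sel [-2.5318 -0.0936  1.6309] grip 8.647927784513947e-05
tool in sel: [[-0.001, 0.005, 1.0], [-0.002, 1.0, -0.005], [-1.0, -0.002, -0.001]]
delta rows [-0.0133  0.2628  0.9855]
rot/6deg [-0.0443 -0.0099  0.0169]
```

arm_command:
  delta_pos:
    - [0.02,0.05,0.2]
    - [0.02,0.05,0.2]
    - [0.02,0.05,0.2]
    - [0.02,0,0.2]
    - [0.02,0,0.2]
  rotation:
    - [0,0,0]
    - [0,0,0]
    - [0,0,0]
    - [0,0,0]
    - [0,0,0]

```text
clock: 6.45
position: [0.5937, -0.1056, 0.1567]
tool_rot: [-2.577, 1.567, -2.831]
force: [-2.6, 1.7, -1.6]
grip_width: -0.0
```

```bash
python3 g.py 14 -48 161
```

```text
t 6.45 sel [ 14.146  -50.6428 156.6846] F_sel [-2.9654  0.9516 -1.6363] grip -2.6859062178786993e-05
tool in sel: [[-0.003, 0.004, 1.0], [-0.002, 1.0, -0.004], [-1.0, -0.002, -0.003]]
delta rows [-0.144   0.0878 -0.0057]
rot/6deg [-0.037  -0.0315  0.0199]
```

Not at the stop yet (3 N), so I'll keep pushing in small steps.

arm_command:
  delta_pos:
    - [-0.05,0,0.15]
    - [0,0,0.15]
    - [0,0,0.15]
  rotation:
    - [0,0,0]
    - [0,0,0]
    - [0,0,0]

```text
clock: 6.75
position: [0.5995, -0.1067, 0.1553]
tool_rot: [-3.019, 1.546, 3.011]
force: [-38.8, 8.7, 35.3]
grip_width: 0.0003
```

```bash
python3 g.py 14 -48 161; python3 - <<'E'
from h import *
import cv2
b=optics.grab_frame('side')[100:245,235:380,::-1]
cv2.imwrite('pics/i.png',cv2.resize(b,None,fx=4,fy=4,interpolation=3))
E
```

```text
t 6.75 sel [ 20.0612 -50.3463 155.2921] F_sel [-39.7218  -1.1956  35.3092] grip 0.00032944740334122936
tool in sel: [[-0.024, 0.003, 1.0], [-0.003, 1.0, -0.003], [-1.0, -0.003, -0.024]]
delta rows [-0.1855  0.077  -0.2068]
rot/6deg [-0.0297 -0.2318  0.0283]
```

View pics/i.png

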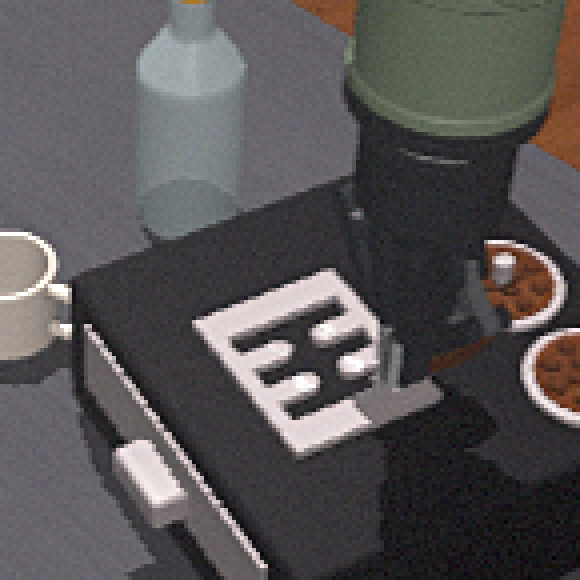

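The push reached a firm stop at 40 N. The finger is over the third lane and the knob is forward of it. I'll back straight off and then lift.

arm_command:
  delta_pos:
    - [0,0,-0.3]
    - [0,0,-0.7]
    - [0,0,-0.9]
    - [0,0,-0.9]
    - [-0.6,0,-0.9]
    - [-0.9,0,-0.9]
    - [-0.9,0.9,-0.3]
    - [0,0.9,0]
    - [0,0.9,0]
    - [0,0,0]
  rotation:
    - [0,0,0]
    - [0,0,0]
    - [0,0,0]
    - [0,0,0]
    - [0,0,0]
    - [0,0,0]
    - [0,0,0]
    - [0,0,0]
    - [0,0,0]
    - [0,0,0]

```text
clock: 7.8
position: [0.478, 0.0117, 0.2354]
tool_rot: [3.127, 1.551, 2.872]
force: [1.1, -0.0, -0.3]
grip_width: 0.0001
```

```bash
python3 g.py 14 -48 161; python3 - <<'E'
from h import *
import cv2
b=optics.grab_frame('side')[:,:,::-1].copy(); a=optics.grab_frame('top')[:,:,::-1]
a0=cv2.imread('pics/side0.png')
P=G+[0,0,.05]
def kn(a,f,top=16): 
    r=130+top
    return P+S@(np.array([np.sin(f),-np.sin(a)*np.cos(f),np.cos(a)*np.cos(f)])*r/1e3)
crop=cv2.resize(b[100:300,220:440],None,fx=3,fy=3,interpolation=3)
for f,c in((.36,(0,255,0)),(.28,(0,0,255))):
    u=(proj('side',kn(.38,f))-[220,100])*3; cv2.circle(crop,tuple(int(v) for v in u),2,c,-1)
cv2.imwrite('pics/j.png',crop); cv2.imwrite('pics/k.png',np.hstack([a,b])[:, :][::1])
cv2.imwrite('pics/k.png',cv2.resize(np.hstack([a,b]),(800,300)))
E
```

```text
t 7.8 sel [-126.9264   34.4034  235.405 ] F_sel [ 1.0537  0.2562 -0.3452] grip 7.913754795043773e-05
tool in sel: [[-0.02, 0.005, 1.0], [0.0, 1.0, -0.005], [-1.0, 0.0, -0.02]]
delta rows [ 2.3866 -2.724   4.7589]
rot/6deg [-0.0475 -0.1872 -0.0031]
```

View pics/j.png

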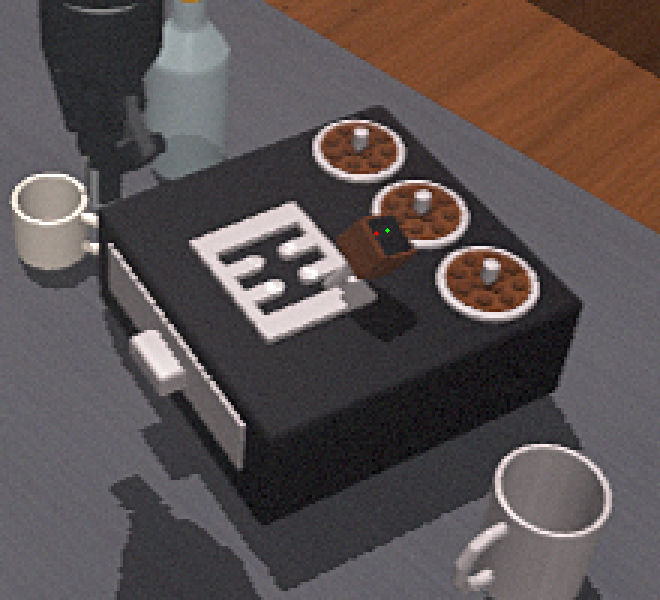

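View pics/k.png

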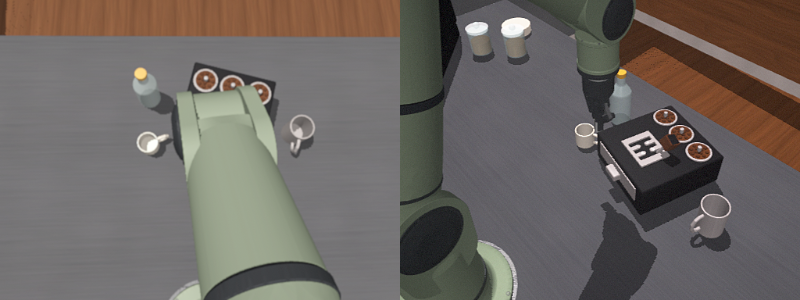

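The knob's top face, at about (390,237) in the crop, lies on the f = 0.36 prediction (388,230) and clear of the f = 0.28 one (376,233). The bystanders are where they were, and the tool is clear of everything.

```bash
python3 -c "
from workcell import monitor,bot
print(abs(monitor.observe()['qd']).max(), bot.job_done())"
```

```text
the job is handed in; nothing more can be done
0.020407615818294398 None
```

The lever is in the third forward slot, and I handed the job in at about 8 s on the robot's clock, well under the 42 s limit. No verdict is reported, so this rests on my own checks.

- **What I did:** With the fingers shut, I pushed the knob's left face along the channel until it met the end stop at about 28 N. I then went round behind it and pushed its rear face forward to the firm stop at about 40 N, and backed off. I only ever pushed those two faces, so the knob was never gripped.
- **Lever position:** In the last side view the knob's top matches the predicted position for forward = 0.36 within a few pixels of an enlarged crop. It is clearly past the prediction for 0.28.
- **Bystanders and arm:** The bottle, jug and cup looked unmoved by eye in both cameras; I did not re-measure them. The tool was clear and its force reading was about 1 N, the usual noise.
- **Not confirmed:** The arm hid the knob from the top camera at the end, so the lever's final position comes from the side view and the stop forces only. An early side-view fit of the gate was off because the knob hid one plate corner, so I used the top-view fit, which agreed with the bean-well posts.

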